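# Issue the bottom carton and restack the stock pile

## Task

A customer wants the orange-labelled carton from the bottom of the pile: take off the cartons above it, setting them aside where needed, and lay the orange one flat in the yellow tray, lengthways. Build the stock pile on the black mat, each carton centred and lengthways along what it lies on: green-labelled at the bottom, blue-labelled on it, red-labelled on top. Set the cartons down rather than drop them, never turn one over, leave the alternator, the oil filter and the tape roll alone, and let go of everything.

Things in the scene. Friction and masses are not known exactly. Their poses are not given: they have to be found in the camera images.
- carton_orange: The wanted carton: brown kraft, closed and rigid, orange labels over both ends; 170 long (x), 62 wide (y), 55 high (mm), 0.3 to 0.65 kg. At the start it is the bottom of the pile, flat on the counter; the orange strips, 21 mm wide, show on its top beyond the ends of the blue-labelled carton. Origin: centre of the underside; x along its length, y across its width, z up.
- carton_blue: White carton with blue labels over both ends; 124 long (x), 58 wide (y), 45 high (mm), 0.2 to 0.42 kg. At the start it is the middle of the pile, on the orange-labelled carton, nearly square to it; its blue strips show beyond the ends of the red-labelled carton. Origin: centre of the underside; x along its length, y across its width, z up.
- carton_red: Small white carton with a red label in the middle of its top; 78 long (x), 54 wide (y), 40 high (mm), 0.12 to 0.26 kg. At the start it is the top of the pile, on the blue-labelled carton, nearly square to it. Origin: centre of the underside; x along its length, y across its width, z up.
- carton_green: Brown kraft carton with green labels over both ends; 150 long (x), 62 wide (y), 50 high (mm), 0.28 to 0.56 kg. At the start it lies by itself flat on the counter. Origin: centre of the underside; x along its length, y across its width, z up.
- stock_mat: Flat black mat fixed to the counter, 180 long (x), 90 wide (y), 3 thick (mm): the place of the stock pile. Origin: centre of its underside, on the counter (z = 0).
- issue_tray: Shallow open yellow tray fixed to the counter, outside 208 long (x), 108 wide (y), 16 high (mm); walls and floor 4 thick, so 200 by 100 inside. Low enough for the fingers to stay above its walls while they let go of a carton. Origin: centre of its underside, on the counter (z = 0).
- aside_pad: Flat cork pad fixed to the counter, 140 long (x), 110 wide (y), 3 thick (mm), empty at the start: a free place on which a carton may be set aside for the time being (its use is optional). Origin: centre of its underside, on the counter (z = 0).
- alternator: Bystander, to be left alone: round aluminium alternator standing with its dark pulley up; 116 across, 104 high (mm), heavy and loose. Origin: centre of its underside.
- oil_filter: Bystander, to be left alone: dark grey canister with a white band, standing; 81 across, 92 high (mm), loose. Origin: centre of its underside.
- tape_roll: Bystander, to be left alone: roll of brown packing tape lying flat, 104 across, 48 high (mm), loose; nearer the robot than everything else. Origin: centre of its underside. (All other equipment on the counter is fixed and stands beyond x = 0.78 m or more than 0.58 m to either side, all under 0.17 m high, except a harmless thin marker pen near the robot's right.)
Mind the look-alikes: they are no part of the job. Leave any pink look-alike of the carton_green alone.

How it is judged (in metres and radians):
At the end, for the whole second after the job is handed in: Orange flat on the tray floor (30 mm, 0.25 rad of its centre and length). On the mat green, blue, red upward, each resting on the one below (4 mm), lengthways (0.2 rad), centred: green to 15 mm, blue and red to 12 mm. All upright (0.06 rad), at rest, released (horizontal distance between carton_green and stock_mat below 0.015 m and angle between the x axis of carton_green and the x axis of stock_mat, either way round below 0.2 rad and z of carton_green in the frame of stock_mat between -0.001 and 0.007 m and horizontal distance between carton_blue and carton_green below 0.012 m and angle between the x axis of carton_blue and the x axis of carton_green, either way round below 0.2 rad and z of carton_blue in the frame of carton_green between 0.046 and 0.054 m and horizontal distance between carton_red and carton_blue below 0.012 m and angle between the x axis of carton_red and the x axis of carton_blue, either way round below 0.2 rad and z of carton_red in the frame of carton_blue between 0.041 and 0.049 m and z of carton_orange in the frame of issue_tray between 0 and 0.008 m and horizontal distance between carton_orange and issue_tray below 0.03 m and angle between the x axis of carton_orange and the x axis of issue_tray, either way round below 0.25 rad and angle between each of carton_orange, carton_blue, carton_red, carton_green's own z axis and vertical below 0.06 rad and linear speed of each of carton_orange, carton_blue, carton_red, carton_green below 0.02 m/s and angular speed of each of carton_orange, carton_blue, carton_red, carton_green below 0.1 rad/s and contact force between each of carton_orange, carton_blue, carton_red, carton_green and the fingers below 0.05 N); the robot touches nothing.
It fails at once if a carton is tipped over onto its side or end (angle between any of carton_orange, carton_blue, carton_red, carton_green's own z axis and vertical above 0.9 rad).
It fails at once if a carton is dropped or thrown (faster than 0.8 m/s out of the gripper: a fall of some 35 mm) ((linear speed of carton_orange above 0.8 m/s and contact force between carton_orange and the fingers below 0.05 N) or (linear speed of carton_blue above 0.8 m/s and contact force between carton_blue and the fingers below 0.05 N) or (linear speed of carton_red above 0.8 m/s and contact force between carton_red and the fingers below 0.05 N) or (linear speed of carton_green above 0.8 m/s and contact force between carton_green and the fingers below 0.05 N)).
It fails at once if the alternator, the oil filter or the tape roll is pushed more than 25 mm or tipped (distance of any of alternator, oil_filter, tape_roll from where it was at the start of the episode above 0.025 m or angle between any of alternator, oil_filter, tape_roll's own z axis and vertical above 0.3 rad).
It also fails if it takes over 136 s, if anything falls off the work surface, if the arm or the gripper's body presses on something with over 40 N, if the wrist force passes 120 N, or if a joint passes its speed limit or range.

## Robot

A 7-joint arm with a two-finger parallel gripper is mounted at the origin on the work surface. World frame = base frame: x ahead of the robot, y to its left, z up, the work surface at z = 0. Lengths are in m, angles in degrees, forces in N, time in s.
With the tool pointing down it reaches from about 0.425 to 0.875 m from the base axis. Payload 4.7 kg.
Tool frame: the origin (TCP) lies at the very end of the fingers, on their centre line; the grasp point (between the pads) lies 19 mm behind it; z points along the fingers, y is the line along which they close (so a half turn about z gives the same grasp; the last joint's range is limited). The gripper opens to 87 mm and grips with 3 to 60 N. Pads are 19 mm wide; open, the fingers measure 117 mm over their backs; the gripper's body (75 mm by 190 mm) begins 51 mm behind the grasp point.
Start: joints at [70.823, 18.392, -4.016, 83.108, 1.295, 78.541, -3.26], TCP at [0.222, -0.611, 0.223] pointing down, gripper open.
Joint ranges: [-163.93, 163.93], [-17.29, 119.83], [-79.2, 71.16], [3.27, 140.29], [-89.18, 269.18], [5.43, 117.66], [-154.24, 154.24]. Speed limits (degrees/s): [147.25, 147.25, 180, 180, 180, 180, 180].

## Interface

Orientations are given as [roll, pitch, yaw] about the fixed x, y, z axes, in that order (R = Rz(yaw) Ry(pitch) Rx(roll)).
In Python, from cell import telemetry, cams, env gives the robot as it stands.
- The arm moves only by the tool arm_command, never from a script. Its argument "series" is text: rows parted by semicolons, each of 5 numbers parted by spaces: the shift along the tool's x, y, z in mm, then the turn about the tool's z in rad, then the closure in counts, from 0 (fully open) to 255 (shut). A call has 1 to 20 rows; each row shifts and turns the commanded pose from where the row before left it, along the tool's axes as they then stand; what a row does not reach is not made up. A row lasts 1/12 s, in which the tool goes at most 41.7 mm and 7.16 degrees, less where a joint would pass 70% of its speed; a pose out of reach is approached as far as the arm can. A call is refused whole if a number of a shift passes 41.7 or a number of a turn 0.125, either way. A call with a gripper value outside its range is refused whole. The fingers move at their own pace and stop on an object; "squeeze" is the grip in N (left out, the last holds). Time passes only in rows, so rows that do not move let the fingers close. It gives the time, the measured TCP pose, the force, the opening and the grip force at its end, in the units of the state.
- telemetry.get_obs(): the state, without advancing time (a new reading comes with each control period).
- cams.read_camera(name): name is "side" or "top" or "wrist"; returns the picture (480x640x3 uint8, blue, green, red); there is no depth.
- cams.calibration(name): a dict with "K" (3x3 intrinsics, pixels), "dist" ([k1, k2, p1, p2, k3] as OpenCV has them; the pictures are not rectified), "origin" and "rotation" of the camera in the world; the wrist camera has in their place "hand_eye" (4x4, takes a point from camera to tool coordinates, whose origin is the TCP and whose axes are the flange's). Camera axes: x right, y down, z forward; pixel columns grow to the right and rows downward; lengths in m; the calibration is good to about 2 mm. A picture is of the moment at which its call begins: read the wrist's pose just before it. calibration takes no time and is no camera call.
- env.sign_off(): hands the job in; it is judged then, once.
The state is a dict: "time_s": time; "qpos": joint angles; "joint_velocities": joint speeds; "effort": joint torques, N m; "tool_pos": TCP position; "tool_rot": TCP orientation; "force": force on the tool from outside, world axes, zero at the start; "wrist_torque": the same for the moment, N m; "grip_width": finger opening in m; "grasp_force": force on a finger pad.
Only numpy, scipy, OpenCV 4.12 (cv2) and the standard library are available. Lean on these libraries where they do the work, as an engineer would, in place of code of your own. Each camera call takes 0.05 s, during which the arm holds its last target. There are 200 camera calls.

## Working session

There is one attempt and no reset: what is moved stays moved. The work goes in short steps, Python scripts to look and compute and a tool call to move; the robot and the scene stay as the last step left them, time stands still between calls to the robot, and variables do not carry over. Pictures are saved under pics/ and viewed, at most 14 in all, crops included, and the job is handed in when it is done.

Besides the shell and the picture viewer there is one more tool, called after "Request:" by a JSON object that holds its "api" and its "payload", one argument or row to a line. arm_command: Moves the arm, as the interface text tells. Its arguments: {"type":"object","properties":{"series":{"type":"string"},"squeeze":{"type":"number"}},"required":["series"]}

```bash
ls; mkdir -p pics; python3 - <<'E'
from cell import telemetry,cams
import cv2
o=telemetry.get_obs();print({k:o[k] for k in("time_s","tool_pos","tool_rot","grip_width","force")})
for n in("top","side"):
    cv2.imwrite(f"pics/{n}0.png",cams.read_camera(n));print(n,cams.calibration(n))
print(cams.calibration("wrist"))
E
```

```text
pics
{'time_s': 0.0, 'tool_pos': array([ 0.2219235 , -0.61035745,  0.22146583]), 'tool_rot': array([-1.79891805e+02,  6.11300640e-03,  1.99867487e+01]), 'grip_width': 0.0868847617905464, 'force': array([-0.38042615,  0.15581478,  0.28589999])}
top {'K': array([[529.63153832,   0.        , 318.34833089],
       [  0.        , 529.63153832, 233.8236894 ],
       [  0.        ,   0.        ,   1.        ]]), 'dist': array([-0.14536097,  0.        ,  0.        ,  0.        ,  0.        ]), 'origin': array([0.27672717, 0.01332562, 1.40570314]), 'rotation': array([-1.70821886e+02,  1.02589001e-01, -9.10439477e+01])}
side {'K': array([[509.25792873,   0.        , 329.53300701],
       [  0.        , 509.25792873, 241.0857409 ],
       [  0.        ,   0.        ,   1.        ]]), 'dist': array([-0.09932545,  0.        ,  0.        ,  0.        ,  0.        ]), 'origin': array([0.13143772, 1.00490416, 0.90830641]), 'rotation': array([-127.88810975,    1.18163277, -162.23322877])}
{'K': array([[370.47530915,   0.        , 317.78292622],
       [  0.        , 370.47530915, 235.36209521],
       [  0.        ,   0.        ,   1.        ]]), 'dist': array([-0.06825651,  0.        ,  0.        ,  0.        ,  0.        ]), 'hand_eye': array([[ 1.79214938e-04, -9.63630508e-01, -2.67238119e-01,
         7.29819745e-02],
       [ 9.99999865e-01,  3.03156994e-04, -4.22531091e-04,
         1.43107788e-04],
       [ 4.88178955e-04, -2.67238007e-01,  9.63630432e-01,
        -1.62643527e-01],
       [ 0.00000000e+00,  0.00000000e+00,  0.00000000e+00,
         1.00000000e+00]])}
```

View pics/top0.png

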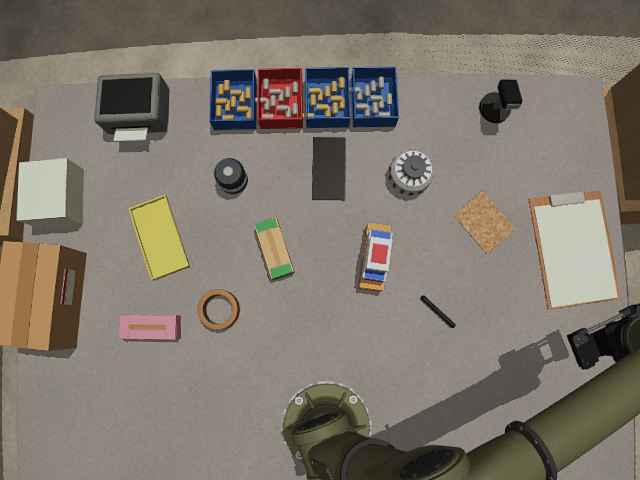

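View pics/side0.png

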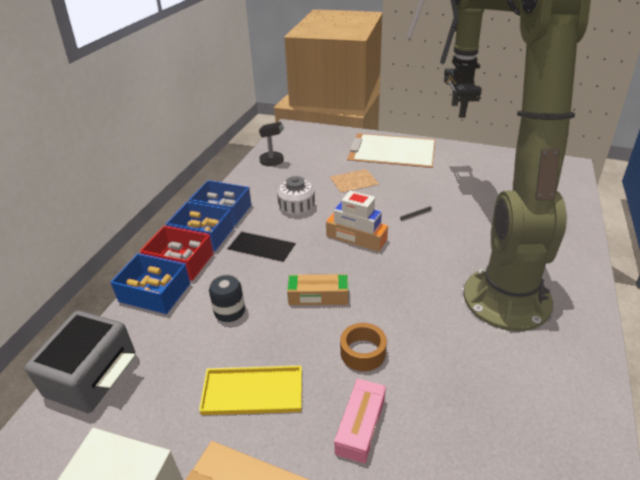

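Top view: pile at (376,257), with red on blue on orange. Green carton at (273,248), mat (329,168), tray (159,237), cork pad (485,222). Bystanders: alternator (412,172), filter (231,175), tape (218,310).
Candidates for green: the green-ended kraft carton at (273,248), and the pink look-alike at (150,327), which stays put. Candidates for orange: only the bottom of the pile (376,257), since the large brown boxes at the left edge are equipment.

```bash
cat > h.py <<'E'
import numpy as np,cv2
from cell import telemetry,cams
from scipy.spatial.transform import Rotation as R
def rot(a): return R.from_euler("xyz",a,degrees=True).as_matrix()
def cam(n,o=None):
    c=cams.calibration(n)
    if n!="wrist": return c["K"],c["dist"],rot(c["rotation"]),np.array(c["origin"])
    o=o or telemetry.get_obs();H=c["hand_eye"];T=rot(o["tool_rot"])
    return c["K"],c["dist"],T@H[:3,:3],np.array(o["tool_pos"])+T@H[:3,3]
def shot(n):
    o=telemetry.get_obs();return cams.read_camera(n),cam(n,o)
def cast(p,c,z):
    u=cv2.undistortPoints(np.float64(p).reshape(-1,1,2),c[0],c[1]).reshape(-1,2)
    d=np.c_[u,np.ones(len(u))]@c[2].T
    return c[3]+d*((z-c[3][2])/d[:,2])[:,None]
def proj(P,c):
    Rw=c[2].T;return cv2.projectPoints(np.float64(P).reshape(-1,1,3),cv2.Rodrigues(Rw)[0],-Rw@c[3],c[0],c[1])[0].reshape(-1,2)
def mask(im,lo,hi): return cv2.morphologyEx(cv2.inRange(cv2.cvtColor(im,cv2.COLOR_BGR2HSV),lo,hi),cv2.MORPH_OPEN,np.ones((3,3)))
def blobs(m,a=30):
    C=[c for c in cv2.findContours(m,0,cv2.CHAIN_APPROX_NONE)[0] if cv2.contourArea(c)>a]
    return sorted(C,key=cv2.contourArea,reverse=True)
def rect(pts):
    (cx,cy),(w,h),a=cv2.minAreaRect(np.float32(pts[:,:2]))
    if w<h:w,h,a=h,w,a+90
    a=(a+90)%180-90
    return np.round([cx,cy],4),round(a,1),np.round([w,h],4)
def go(x,y,z,yaw):
    o=telemetry.get_obs();T=rot(o["tool_rot"]);p=np.array(o["tool_pos"])
    d=(T.T@(np.array([x,y,z])-p))*1000
    dy=(yaw-o["tool_rot"][2]+90)%180-90
    print("now",p.round(4),o["tool_rot"].round(2),"dtool mm",d.round(1),"turn rad",round(-np.radians(dy),3),"n",max(1,abs(np.radians(dy))/.125))
E
python3 - <<'E'
from h import *
im=cv2.imread("pics/top0.png");c=cam("top")
def near(m,px,z,name,a=30):
    B=[b for b in blobs(m,a) if abs(cv2.minAreaRect(b)[0][0]-px[0])<35 and abs(cv2.minAreaRect(b)[0][1]-px[1])<50]
    for b in B[:4]: print(name,np.round(cv2.minAreaRect(b)[0]),*rect(cast(b,c,z)))
    if len(B)>1: print(name,"all",*rect(cast(np.vstack(B),c,z)))
near(mask(im,(22,120,120),(34,255,255)),(159,237),.016,"tray")
near(mask(im,(0,0,0),(180,255,75)),(329,168),.003,"mat",500)
near(mask(im,(8,60,90),(22,255,255)),(485,222),.003,"cork",500)
near(mask(im,(45,120,60),(80,255,255)),(273,248),.05,"green")
near(mask(im,(105,120,80),(130,255,255)),(376,257),.10,"blue")
near(mask(im,(0,150,100),(6,255,255)),(376,257),.14,"red")
near(mask(im,(8,150,120),(20,255,255)),(376,257),.055,"orange")
for n,p,z in(("alt",(411,167),.104),("filt",(230,170),.092),("tape",(218,310),.048)):print(n,cast(p,c,z).round(3))
E
```

```text
tray [159. 238.] [0.4994 0.4423] 20.1 [0.2021 0.1084]
mat [328. 168.] [ 0.6869 -0.0181] -1.6 [0.1774 0.0879]
cork [484. 222.] [ 0.5291 -0.4423] 38.3 [0.1406 0.1109]
green [280. 270.] [0.4029 0.111 ] -73.8 [0.0502 0.0203]
green [266. 225.] [0.5219 0.1481] -74.1 [0.0501 0.0201]
green all [0.4623 0.1296] 17.4 [0.1441 0.0503]
blue [374. 274.] [ 0.3837 -0.1241] 79.3 [0.0471 0.0188]
blue [381. 234.] [ 0.4841 -0.1437] 80.1 [0.0446 0.0145]
blue all [ 0.4329 -0.1332] -10.4 [0.1189 0.047 ]
red [379. 253.] [ 0.4311 -0.133 ] -8.4 [0.0426 0.0343]
orange [371. 282.] [ 0.3675 -0.1204] 79.3 [0.0474 0.0084]
alt [[ 0.656 -0.228  0.104]]
filt [[0.66  0.237 0.092]]
tape [[0.303 0.272 0.048]]
```

Request:
{"api": "arm_command", "payload": {
  "series": "28 -18 0 0 0;28 -18 0 0 0;28 -18 0 0 0;28 -18 0 0 0;28 -18 0 0 0;28 -18 0 0 0;28 -18 0 0 0;28 -18 0 0 0;28 -18 0 0 0;28 -18 0 0 0;18 -36 0 0 0;18 -36 0 0 0;18 -36 0 0 0;18 -36 0 0 0;18 -36 0 0 0;18 -36 0 0 0;18 -36 0 0 0;18 -36 0 0 0;18 -36 0 0 0;18 -36 0 0 0",
  "squeeze": 25
}}

```text
time_s: 1.77
tool_pos: [0.4694, 0.0557, 0.2224]
tool_rot: [180.0, 0.0, 20.0]
force: [0.6, 0.2, 0.4]
grip_width: 0.0869
grasp_force: 0.0
```

```bash
python3 - <<'E'
from h import *
im,c=shot("wrist");cv2.imwrite("pics/w1.png",im)
print("time",telemetry.get_obs()["time_s"])
B=blobs(mask(im,(45,120,60),(80,255,255)),100)
for b in B[:5]: print(np.round(cv2.minAreaRect(b)[0]),*rect(cast(b,c,.05)))
print("mat",[(np.round(cv2.minAreaRect(b)[0]),*rect(cast(b,c,.003))) for b in blobs(mask(im,(0,0,0),(180,255,75)),2000)[:3]])
E
```

```text
time 1.8167
[239. 124.] [0.522 0.148] -72.6 [0.0526 0.0238]
[239. 259.] [0.4031 0.1112] -72.6 [0.0527 0.0236]
mat [(array([320., 375.]), array([ 0.2425, -0.0307]), -70.1, array([0.9516, 0.3335])), (array([392., 322.]), array([ 0.3737, -0.0921]), -71.4, array([0.6125, 0.1337])), (array([457.,  46.]), array([ 0.6621, -0.0178]), -2.1, array([0.1308, 0.0884]))]
```

View pics/w1.png

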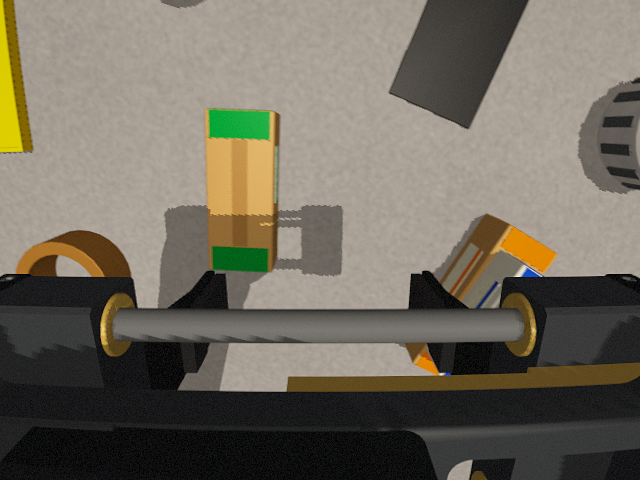

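Close view: green-ended kraft carton, labels at (239,124) and (239,259), so the choice is confirmed. Both views agree: centre (0.4626, 0.1296), yaw 17.4.

Request:
{"api": "arm_command", "payload": {
  "series": "6.3 -24 0 0.015 0;6.3 -24 0 0.015 0;6.3 -24 0 0.015 0;0 0 40 0 0;0 0 40 0 0;0 0 40 0 0;0 0 40 0 0;0 0 24 0 0;0 0 12 0 0;0 0 8 0 0;0 0 0 0 0;0 0 0 0 255;0 0 0 0 255;0 0 0 0 255;0 0 0 0 255;0 0 0 0 255;0 0 0 0 255;0 0 0 0 255",
  "squeeze": 25
}}

```text
time_s: 3.32
tool_pos: [0.4648, 0.1286, 0.0195]
tool_rot: [180.0, -0.1, 17.4]
force: [-2.1, 0.9, 6.5]
grip_width: 0.0617
grasp_force: 25.0
```

Request:
{"api": "arm_command", "payload": {
  "series": "0 0 -10 0 255;0 0 -30 0 255;0 0 -35 0 255;0 0 -35 0 255;0 0 -35 0 255;0 0 -35 0 255;24 16 0 0 255;24 16 0 0 255;24 16 0 0 255;24 16 0 0 255;24 16 0 0 255;24 16 0 0 255;0 0 0 0.111 255;0 0 0 0.111 255;0 0 0 0.11 255;0 0 0 0 255"
}}

```text
time_s: 4.65
tool_pos: [0.6294, 0.079, 0.1974]
tool_rot: [180.0, 0.2, -1.8]
force: [-0.4, -0.2, -4.0]
grip_width: 0.0616
grasp_force: 25.0
```

```bash
python3 - <<'E'
from h import *
im,c=shot("wrist");cv2.imwrite("pics/w2.png",im)
o=telemetry.get_obs();print(o["tool_pos"],o["tool_rot"])
h=cv2.cvtColor(im,cv2.COLOR_BGR2HSV);print(h[150,430],h[200,430])
print("mat",[(np.round(cv2.minAreaRect(b)[0]),*rect(cast(b,c,.003))) for b in blobs(mask(im,(0,0,0),(180,255,75)),2000)[:3]])
B=blobs(mask(im,(45,120,60),(80,255,255)),100)
print("G",[np.round(cv2.minAreaRect(b)[0]) for b in B])
E
```

```text
[0.62946647 0.07907404 0.19772206] [ 1.79961599e+02  1.22106769e-01 -1.48461803e+00]
[15  9 55] [162  31  41]
mat [(array([320., 376.]), array([0.4046, 0.0825]), 88.2, array([0.892 , 0.3101])), (array([427., 141.]), array([ 0.6868, -0.027 ]), -2.0, array([0.1782, 0.0753])), (array([130., 189.]), array([0.6522, 0.263 ]), 15.8, array([0.0995, 0.0804]))]
G [array([318., 170.])]
```

View pics/w2.png

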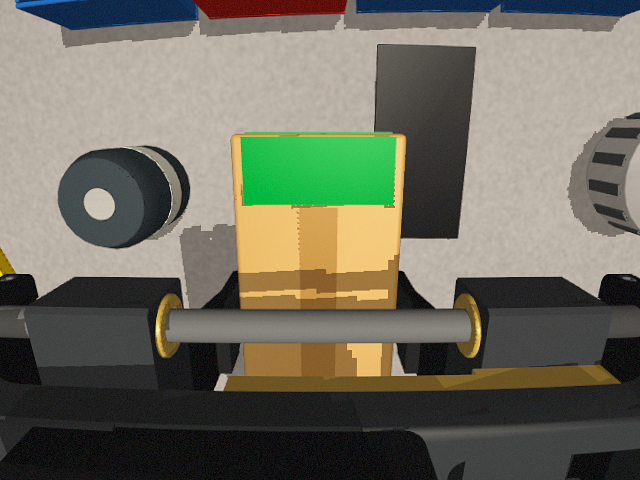

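```bash
python3 - <<'E'
from h import *
im=cv2.imread("pics/w2.png")
o=dict(tool_pos=[0.62946647,0.07907404,0.19772206],tool_rot=[179.9616,.1221,-1.4846]);c=cam("wrist",o)
P=cast([(377,44),(475,47),(458,238)],c,.003);print(P.round(4),"centre",(P[0]+P[2])/2,np.linalg.norm(P[0]-P[1]),np.linalg.norm(P[1]-P[2]),np.degrees(np.arctan2(*(P[1]-P[2])[[1,0]])))
# green: front top edge of held carton, far-top z = tcp-.0195+.05
b=blobs(mask(im,(45,120,60),(80,255,255)),100)[0]
print("label",*rect(cast(b,c,.1977+.0305)))
E
```

```text
[[ 0.7785  0.0223  0.003 ]
 [ 0.7756 -0.0667  0.003 ]
 [ 0.5965 -0.0624  0.003 ]] centre [ 0.68750445 -0.02005164  0.003     ] 0.08903074682909502 0.1791835052358794 -1.3725269451859152
label [0.6896 0.0774] 88.6 [0.0543 0.0239]
```

Request:
{"api": "arm_command", "payload": {
  "series": "15.5 24.1 0 0 255;15.5 24.1 0 0 255;15.5 24.1 0 0 255;15.5 24.1 0 0 255;0 0 40 0 255;0 0 40 0 255;0 0 40 0 255;0 0 30 0 255;0 0 14 0 255;0 0 6 0 255;0 0 3 0 255;0 0 1.5 0 255;0 0 0 0 255"
}}

```text
time_s: 5.78
tool_pos: [0.6912, -0.0185, 0.0263]
tool_rot: [180.0, -0.2, -1.6]
force: [0.8, -0.1, -3.6]
grip_width: 0.0618
grasp_force: 25.0
```

Request:
{"api": "arm_command", "payload": {
  "series": "-1.5 0.5 2 0 255;0 0 1.5 0 255;0 0 0 0 255;0 0 0 0 255"
}}

```text
time_s: 6.12
tool_pos: [0.6891, -0.0192, 0.0226]
tool_rot: [180.0, -0.1, -1.6]
force: [-1.7, -0.9, 4.8]
grip_width: 0.0618
grasp_force: 25.0
```

Request:
{"api": "arm_command", "payload": {
  "series": "0 0 0 0 0;0 0 0 0 0;0 0 0 0 0;0 0 -10 0 0;0 0 -30 0 0;0 0 -40 0 0;0 0 -40 0 0;0 0 -40 0 0;0 0 -40 0 0;0 0 -40 0 0;-31 11 -40 0 0;-31 11 -35 0 0;-31 11 0 0 0;-31 11 0 0 0;-31 11 0 0 0;-31 11 0 0.07 0;-31 11 0 0.06 0;-31 11 0 0 0;0 0 0 0 0;0 0 0 0 0"
}}

```text
time_s: 7.78
tool_pos: [0.4453, -0.0907, 0.3243]
tool_rot: [179.9, -0.1, -9.2]
force: [0.2, 0.4, -0.0]
grip_width: 0.0873
grasp_force: 0.0
```

```bash
cat >> h.py <<'E'
def pile():
    im,c=shot("wrist")
    for n,lo,hi,z in(("blue",(105,120,60),(130,255,255),.1),("red",(0,150,80),(6,255,255),.14),("orange",(9,190,100),(17,255,255),.055)):
        B=[b for b in blobs(mask(im,lo,hi),150)]
        for b in B[:4]: print(n,np.round(cv2.minAreaRect(b)[0]),*rect(cast(b,c,z)))
    return im,c
E
python3 - <<'E'
from h import *
im,c=pile();cv2.imwrite("pics/w3.png",im)
o=telemetry.get_obs();print(o["time_s"],o["tool_pos"],o["tool_rot"])
im,c=shot("top")
B=blobs(mask(im,(45,120,60),(80,255,255)))
for b in B: print("green",np.round(cv2.minAreaRect(b)[0]),*rect(cast(b,c,.053)))
E
```

```text
blue [362. 162.] [ 0.4819 -0.1441] 81.0 [0.0491 0.0204]
blue [357. 261.] [ 0.3759 -0.1242] 80.7 [0.049 0.007]
7.8333 [ 0.44634763 -0.09014567  0.32406008] [ 1.79925455e+02 -1.29093283e-01 -9.06966644e+00]
green [328. 140.] [ 0.7491 -0.0187] 89.0 [0.0482 0.0169]
green [328. 185.] [ 0.6249 -0.016 ] 89.0 [0.0474 0.0163]
```

View pics/w3.png

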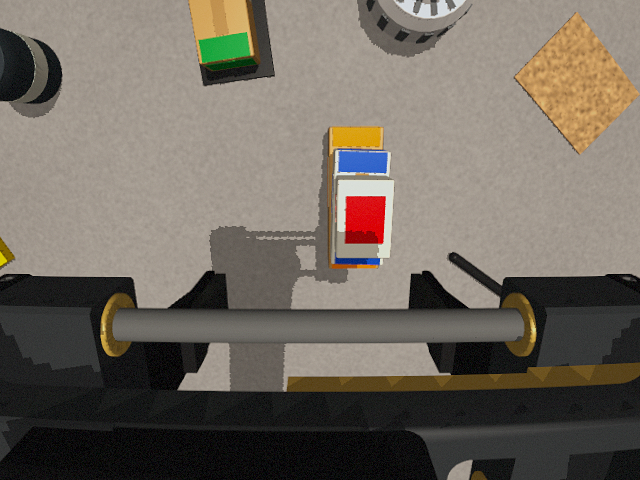

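Pile in the wrist view: red label at (365,220), blue strips at (362,162) and (357,261), orange strip at (356,137). The green carton sits inside the mat at (228,50).

```bash
python3 - <<'E'
from h import *
im=cv2.imread("pics/w3.png")
c=cam("wrist",dict(tool_pos=[0.44634763,-0.09014567,0.32406008],tool_rot=[179.9254,-.129,-9.0697]))
h=cv2.cvtColor(im,cv2.COLOR_BGR2HSV);print(h[220,365],h[137,356])
m=mask(im,(0,150,80),(8,255,255))|mask(im,(172,150,80),(180,255,255))
for b in blobs(m,300): print("red",np.round(cv2.minAreaRect(b)[0]),*rect(cast(b,c,.14)))
for b in blobs(mask(im,(17,170,100),(24,255,255)),100): print("or",np.round(cv2.minAreaRect(b)[0]),*rect(cast(b,c,.055)))
for n,z,q in(("redtop",.14,[(337,180),(394,181),(390,258),(336,256)]),("orF",.055,[(330,126),(383,127)]),("blueF",.10,[(334,150),(391,152)]),("cork",.003,[(578,12),(515,77),(579,154)])):
  P=cast(q,c,z);print(n,P.round(4)[:,:2].tolist(),P.mean(0).round(4),np.linalg.norm(P[0]-P[1]).round(4))
E
```

```text
[  0 255 218] [ 22 255 218]
or [356. 136.] [ 0.5085 -0.1448] 81.2 [0.0533 0.021 ]
or [  4. 250.] [0.4453 0.3198] 18.8 [0.0287 0.0122]
or [541. 374.] [ 0.1524 -0.3604] -11.3 [0.0215 0.0214]
redtop [[0.474, -0.113], [0.4648, -0.1657], [0.3896, -0.1538], [0.4002, -0.1013]] [ 0.4321 -0.1335  0.14  ] 0.0535
orF [[0.5245, -0.1169], [0.5143, -0.1758]] [ 0.5194 -0.1464  0.055 ] 0.0598
blueF [[0.4997, -0.1158], [0.4887, -0.1733]] [ 0.4942 -0.1445  0.1   ] 0.0586
cork [[0.6182, -0.4431], [0.5506, -0.357], [0.4426, -0.4416]] [ 0.5371 -0.4139  0.003 ] 0.1095
```

Request:
{"api": "arm_command", "payload": {
  "series": "-3.6 22.5 0 0 0;-3.7 22.6 0 0 0;0 0 40 0 0;0 0 40 0 0;0 0 40 0 0;0 0 40 0 0;0 0 30 0 0;0 0 15 0 0;0 0 8 0 0;0 0 5 0 0;0 0 0 0 0;0 0 0 0 0"
}}

```text
time_s: 8.88
tool_pos: [0.4332, -0.1337, 0.106]
tool_rot: [-180.0, -0.1, -9.0]
force: [-0.2, 0.6, 1.1]
grip_width: 0.0868
grasp_force: 0.0
```

```bash
python3 -c "
from h import *
go(.432,-.1335,.106,-9.2)"
```

```text
now [ 0.4332 -0.1337  0.106 ] [-1.80e+02 -9.00e-02 -9.02e+00] dtool mm [-1.2  0.   0. ] turn rad 0.003 n 1
```

Request:
{"api": "arm_command", "payload": {
  "series": "0 0 0 0 255;0 0 0 0 255;0 0 0 0 255;0 0 0 0 255;0 0 0 0 255;0 0 0 0 255;0 0 -10 0 255;0 0 -30 0 255;0 0 -20 0 255;14.5 28.9 0 0 255;14.5 28.9 0 0 255;14.5 28.9 0 0 255;14.5 28.9 0 0 255;14.5 28.9 0 0 255;14.5 28.9 0 0 255;14.5 28.9 0 0 255;14.5 28.9 0 0 255;14.5 28.9 0 0 255;14.5 28.9 0 0 255;0 0 0 0 255",
  "squeeze": 15
}}

```text
time_s: 10.55
tool_pos: [0.5279, -0.4498, 0.1635]
tool_rot: [179.8, 0.0, -9.5]
force: [-1.1, -0.9, -2.8]
grip_width: 0.0538
grasp_force: 15.0
```

Request:
{"api": "arm_command", "payload": {
  "series": "0 0 40 0 255;0 0 40 0 255;0 0 40 0 255;0 0 18 0 255;0 0 9 0 255;0 0 4 0 255;0 0 1.5 0 255;0 0 1.5 0 255;0 0 0 0 255;0 0 0 0 255"
}}

```text
time_s: 11.38
tool_pos: [0.5305, -0.4428, 0.013]
tool_rot: [179.9, -0.1, -9.1]
force: [-0.3, 0.5, -2.0]
grip_width: 0.054
grasp_force: 15.0
```

Request:
{"api": "arm_command", "payload": {
  "series": "0 0 2 0 255;0 0 2 0 255;0 0 0.5 0 255;0 0 0 0 255"
}}

```text
time_s: 11.72
tool_pos: [0.5302, -0.4425, 0.0083]
tool_rot: [179.9, -0.1, -9.1]
force: [-1.9, 1.3, 5.5]
grip_width: 0.0539
grasp_force: 15.0
```

Request:
{"api": "arm_command", "payload": {
  "series": "0 0 0 0 0;0 0 0 0 0;0 0 0 0 0;0 0 0 0 0;0 0 -20 0 0;0 0 -40 0 0;0 0 -40 0 0;0 0 -40 0 0;0 0 -10 0 0;-14.5 -28.9 0 0 0;-14.5 -28.9 0 0 0;-14.5 -28.9 0 0 0;-14.5 -28.9 0 0 0;-14.5 -28.9 0 0 0;-14.5 -28.9 0 0 0;-14.5 -28.9 0 0 0;-14.5 -28.9 0 0 0;-14.5 -28.9 0 0 0;-14.5 -28.9 0 0 0;0 0 0 0 0"
}}

```text
time_s: 13.38
tool_pos: [0.4306, -0.1276, 0.1564]
tool_rot: [-180.0, 0.1, -8.6]
force: [0.5, 0.4, -0.2]
grip_width: 0.0875
grasp_force: 0.0
```

```bash
python3 - <<'E'
from h import *
im,c=shot("top")
for n,lo,hi,z in(("blue",(105,120,80),(130,255,255),.1),("red",(0,150,100),(6,255,255),.043),("or",(17,170,100),(24,255,255),.055)):
  for b in blobs(mask(im,lo,hi),20):
    p=cv2.minAreaRect(b)[0]
    if 340<p[0]<540 and 180<p[1]<300: print(n,np.round(p),*rect(cast(b,c,z)))
go(.433,-.134,.067,-9.1)
E
```

```text
red [488. 219.] [ 0.5293 -0.4413] -9.5 [0.0438 0.034 ]
now [ 0.4315 -0.1309  0.1567] [ 1.7993e+02 -1.0000e-02 -8.7700e+00] dtool mm [ 2.   2.7 89.7] turn rad 0.006 n 1
```

Request:
{"api": "arm_command", "payload": {
  "series": "0 0 30 0 0;0 0 30 0 0;0 0 15 0 0;0 0 8 0 0;0 0 6 0 0;0 0 0 0 0;0 0 0 0 0;0 0 0 0 255;0 0 0 0 255;0 0 0 0 255;0 0 0 0 255;0 0 0 0 255;0 0 0 0 255",
  "squeeze": 20
}}

```text
time_s: 14.52
tool_pos: [0.4321, -0.134, 0.0679]
tool_rot: [180.0, -0.0, -9.1]
force: [-0.5, -0.6, 1.9]
grip_width: 0.058
grasp_force: 19.9
```

Request:
{"api": "arm_command", "payload": {
  "series": "0 0 -10 0 255;0 0 -25 0 255;0 0 -25 0 255;25.8 -17.1 0 0 255;25.8 -17.1 0 0 255;25.8 -17.1 0 0 255;25.8 -17.1 0 0 255;25.8 -17.1 0 0 255;25.8 -17.1 0 0 255;25.8 -17.1 0 0 255;25.8 -17.1 0 0 255;25.9 -17.2 0 0 255;0 0 0 -0.0665 255;0 0 0 -0.0665 255;0 0 0 0 255;0 0 0 0 255"
}}

```text
time_s: 15.85
tool_pos: [0.6849, -0.0186, 0.1269]
tool_rot: [180.0, 0.1, -1.6]
force: [-0.1, -0.3, -4.5]
grip_width: 0.0578
grasp_force: 19.9
```

```bash
python3 - <<'E'
from h import *
go(.686,-.0185,.0655,-1.5)
o=telemetry.get_obs();z=o["tool_pos"][2]
im,c=shot("wrist")
for b in blobs(mask(im,(105,120,60),(130,255,255)),800):print("blue",np.round(cv2.minAreaRect(b)[0]),*rect(cast(b,c,z-.0129+.045)))
for b in blobs(mask(im,(45,120,60),(80,255,255)),100): print("g",np.round(cv2.minAreaRect(b)[0]),*rect(cast(b,c,.053)))
E
```

```text
now [ 0.6849 -0.0186  0.1269] [ 1.80e+02  1.10e-01 -1.56e+00] dtool mm [ 1.2 -0.1 61.4] turn rad -0.001 n 1
blue [421.  34.] [ 0.7903 -0.0584] -89.8 [0.1473 0.0219]
blue [322. 195.] [ 0.7362 -0.0214] 87.3 [0.0501 0.0211]
g [319. 141.] [ 0.7528 -0.0213] 87.1 [0.0536 0.0169]
```

Request:
{"api": "arm_command", "payload": {
  "series": "1 0 25 0 255;0 0 20 0 255;0 0 8 0 255;0 0 3 0 255;0 0 2 0 255;0 0 1.5 0 255;0 0 0 0 255;0 0 0 0 255"
}}

```text
time_s: 16.57
tool_pos: [0.6872, -0.0182, 0.0693]
tool_rot: [180.0, -0.1, -1.5]
force: [-0.1, -0.4, -3.6]
grip_width: 0.0579
grasp_force: 19.9
```

Request:
{"api": "arm_command", "payload": {
  "series": "0 0 2 0 255;0 0 1.5 0 255;0 0 0.5 0 255;0 0 0 0 255;0 0 0 0 255"
}}

```text
time_s: 16.98
tool_pos: [0.6872, -0.0183, 0.066]
tool_rot: [180.0, -0.1, -1.4]
force: [-2.7, -0.2, 6.8]
grip_width: 0.0581
grasp_force: 19.9
```

Request:
{"api": "arm_command", "payload": {
  "series": "0 0 0 0 0;0 0 0 0 0;0 0 0 0 0;0 0 -10 0 0;0 0 -40 0 0;0 0 -40 0 0;0 0 -40 0 0;-12.2 35.7 0 0 0;-12.2 35.7 0 0 0;-12.2 35.7 0 0 0;-12.2 35.7 0 0 0;-12.2 35.7 0 0 0;-12.2 35.7 0 0 0;-12.2 35.7 0 0 0;-12.2 35.7 0 0 0;-12.2 35.7 0 0 0;-12.2 35.7 0 0 0;-12.2 35.7 0 0 0;-12.2 35.7 0 0 0"
}}

```text
time_s: 18.57
tool_pos: [0.5288, -0.4445, 0.1951]
tool_rot: [180.0, -0.1, -1.4]
force: [0.4, 0.3, -0.2]
grip_width: 0.0873
grasp_force: 0.0
```

Request:
{"api": "arm_command", "payload": {
  "series": "0 0 30 0.067 0;0 0 30 0.067 0;0 0 30 0 0;0 0 0 0 0;0 0 0 0 0"
}}

```text
time_s: 18.98
tool_pos: [0.5286, -0.4421, 0.1031]
tool_rot: [-179.9, 0.2, -9.1]
force: [0.4, 0.2, 0.5]
grip_width: 0.0872
grasp_force: 0.0
```

```bash
python3 - <<'E'
from h import *
go(.5302,-.4425,.0095,-9.1)
im,c=shot("top");cv2.imwrite("pics/t2.png",im)
for n,lo,hi,z in(("blue",(105,120,80),(130,255,255),.098),("green",(45,120,60),(80,255,255),.053),("red",(0,150,100),(6,255,255),.043),("or",(14,150,100),(26,255,255),.055)):
  for b in blobs(mask(im,lo,hi),20):
    p=cv2.minAreaRect(b)[0]
    if 300<p[0]<540 and 120<p[1]<300: print(n,np.round(p),*rect(cast(b,c,z)))
E
```

```text
now [ 0.5286 -0.4421  0.1031] [-1.7989e+02  1.6000e-01 -9.0800e+00] dtool mm [ 1.9  0.3 93.6] turn rad 0.0 n 1
blue [328. 138.] [ 0.7388 -0.0191] 89.0 [0.0441 0.0164]
blue [328. 176.] [ 0.637  -0.0143] 89.0 [0.0434 0.0158]
green [328. 186.] [ 0.6222 -0.0159] 88.9 [0.0473 0.0108]
```

Request:
{"api": "arm_command", "payload": {
  "series": "1.5 0 40 0 0;0 0 30 0 0;0 0 15 0 0;0 0 6 0 0;0 0 2 0 0;0 0 0 0 0;0 0 0 0 255;0 0 0 0 255;0 0 0 0 255;0 0 0 0 255;0 0 0 0 255;0 0 0 0 255",
  "squeeze": 15
}}

```text
time_s: 20.03
tool_pos: [0.5309, -0.4432, 0.0114]
tool_rot: [180.0, -0.0, -9.1]
force: [0.6, 0.3, 0.2]
grip_width: 0.0549
grasp_force: 1.8
```

Request:
{"api": "arm_command", "payload": {
  "series": "0 0 0 0 255;0 0 0 0 255;0 0 -10 0 255;0 0 -30 0 255;0 0 -40 0 255;0 0 -40 0 255;0 0 -40 0 255;0 0 -30 0 255;7.4 -37 0 0 255;7.4 -37 0 0 255;7.4 -37 0 0 255;7.4 -37 0 0 255;7.4 -37 0 0 255;7.4 -37 0 0 255;7.4 -37 0 0 255;7.4 -37 0 0 255;7.4 -37 0 0 255;7.4 -37 0 0 255;7.4 -37 0 0 255;7.4 -37 0 0 255"
}}

```text
time_s: 21.7
tool_pos: [0.689, -0.0173, 0.2013]
tool_rot: [180.0, 0.0, -9.1]
force: [0.3, -0.6, -0.7]
grip_width: 0.0538
grasp_force: 15.0
```

Request:
{"api": "arm_command", "payload": {
  "series": "0 0 20 -0.067 255;0 0 20 -0.067 255;0 0 0 0 255;0 0 0 0 255"
}}

```text
time_s: 22.03
tool_pos: [0.6878, -0.0195, 0.1598]
tool_rot: [180.0, 0.2, -1.6]
force: [-0.0, -0.4, -1.2]
grip_width: 0.0539
grasp_force: 15.0
```

```bash
python3 - <<'E'
from h import *
go(.6887,-.018,.1064,-1.5)
im,c=shot("wrist");cv2.imwrite("pics/w4.png",im)
z=telemetry.get_obs()["tool_pos"][2]
for b in blobs(mask(im,(105,120,60),(130,255,255)),400):print("blue",np.round(cv2.minAreaRect(b)[0]),*rect(cast(b,c,.098)))
m=mask(im,(0,150,80),(8,255,255))|mask(im,(172,150,80),(180,255,255))
for b in blobs(m,400): print("red",np.round(cv2.minAreaRect(b)[0]),*rect(cast(b,c,z-.0084+.04)))
E
```

```text
now [ 0.6878 -0.0195  0.1598] [179.97   0.2   -1.57] dtool mm [ 1.  -1.6 53.4] turn rad -0.001 n 1
blue [410.  40.] [ 0.8129 -0.0778] 89.9 [0.2214 0.0424]
blue [318. 171.] [ 0.7384 -0.0211] 87.1 [0.0493 0.0208]
blue [38. 48.] [0.8185 0.1452] -0.0 [0.0533 0.0499]
red [124.  44.] [0.792 0.042] 85.3 [0.071  0.0278]
red [318. 296.] [ 0.7013 -0.0202] 88.4 [0.037  0.0062]
```

View pics/w4.png

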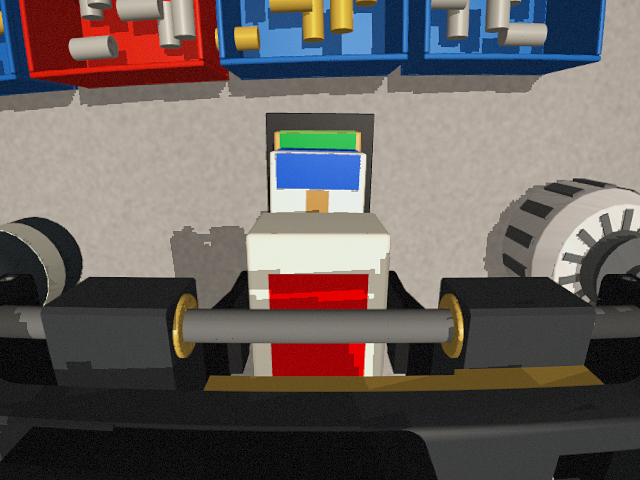

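Red hangs over the pile. Blue strip at (318,171), red label at (318,325): aligned sideways.

Request:
{"api": "arm_command", "payload": {
  "series": "2 0 25 0 255;0 0 15 0 255;0 0 8 0 255;0 0 3 0 255;0 0 1 0 255;0 0 0 0 255;0 0 0 0 255"
}}

```text
time_s: 22.67
tool_pos: [0.6916, -0.0188, 0.1102]
tool_rot: [180.0, -0.1, -1.5]
force: [1.1, 0.4, -1.3]
grip_width: 0.0539
grasp_force: 15.0
```

```bash
python3 - <<'E'
from h import *
go(.6897,-.0195,.1064,-1.5);print(telemetry.get_obs()["force"])
E
```

```text
now [ 0.6916 -0.0188  0.1102] [ 1.80e+02 -9.00e-02 -1.46e+00] dtool mm [-1.9  0.8  3.8] turn rad 0.001 n 1
[ 1.0601095   0.44387223 -1.3105253 ]
```

Request:
{"api": "arm_command", "payload": {
  "series": "-1.5 0.5 2 0 255;0 0 1.5 0 255;0 0 0.5 0 255;0 0 0 0 255;0 0 0 0 255"
}}

```text
time_s: 23.08
tool_pos: [0.6897, -0.0193, 0.1062]
tool_rot: [180.0, -0.1, -1.5]
force: [-1.4, -0.2, 5.8]
grip_width: 0.0537
grasp_force: 15.0
```

Request:
{"api": "arm_command", "payload": {
  "series": "0 0 0 0 0;0 0 0 0 0;0 0 0 0 0;0 0 -10 0 0;0 0 -30 0 0;0 0 -40 0 0;0 0 -40 0 0;0 0 -40 0 0;-30.4 9.7 -30 0 0;-30.4 9.7 0 0 0;-30.4 9.7 0 0 0;-30.4 9.7 0 0 0;-30.4 9.7 0 0 0;-30.4 9.7 0 0 0;-30.4 9.7 0 0.065 0;-30.4 9.7 0 0.065 0;0 0 0 0 0;0 0 0 0 0"
}}

```text
time_s: 24.58
tool_pos: [0.4447, -0.0888, 0.2947]
tool_rot: [179.9, -0.1, -9.0]
force: [1.6, 0.6, -0.4]
grip_width: 0.0871
grasp_force: 0.0
```

```bash
python3 - <<'E'
from h import *
o=telemetry.get_obs();print(o["tool_pos"],o["tool_rot"])
im,c=shot("wrist");cv2.imwrite("pics/w5.png",im)
for b in blobs(mask(im,(8,100,100),(25,255,255)),400):print("or",np.round(cv2.minAreaRect(b)[0]),*rect(cast(b,c,.055)))
t,ct=shot("top")
for n,lo,hi,z in(("blue",(105,120,80),(130,255,255),.098),("red",(0,150,100),(6,255,255),.138),("or",(8,100,100),(26,255,255),.055)):
  for b in blobs(mask(t,lo,hi),20):
    p=cv2.minAreaRect(b)[0]
    if 300<p[0]<440 and 120<p[1]<300: print("top",n,np.round(p),*rect(cast(b,ct,z)))
E
```

```text
[ 0.44471366 -0.08883478  0.29473813] [ 1.79860907e+02 -1.36320155e-01 -8.98053874e+00]
or [595.  80.] [ 0.5279 -0.4037] 38.4 [0.1239 0.0977]
or [358. 200.] [ 0.4352 -0.1331] -9.0 [0.1693 0.0631]
top blue [328. 176.] [ 0.637  -0.0143] 89.0 [0.0434 0.0158]
top red [328. 152.] [ 0.688  -0.0173] -1.1 [0.0418 0.0326]
```

View pics/w5.png

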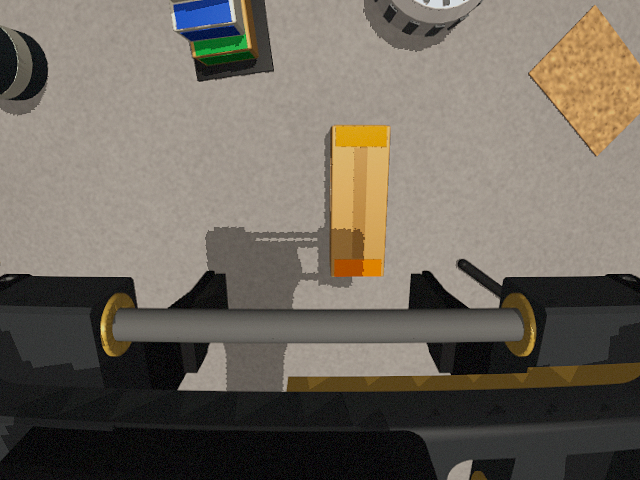

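Orange carton alone at (358,200): measured 169 x 63 mm at (0.4352,-0.1331), yaw -9. The top view puts red centred over the pile.

Request:
{"api": "arm_command", "payload": {
  "series": "-1.2 22.6 0 0 0;-1.2 22.7 0 0 0;0 0 40 0 0;0 0 40 0 0;0 0 40 0 0;0 0 40 0 0;0 0 40 0 0;0 0 35 0 0;0 0 20 0 0;0 0 12 0 0;0 0 6 0 0;0 0 0 0 0;0 0 0 0 255;0 0 0 0 255;0 0 0 0 255;0 0 0 0 255;0 0 0 0 255;0 0 0 0 255",
  "squeeze": 30
}}

```text
time_s: 26.18
tool_pos: [0.4365, -0.1335, 0.0214]
tool_rot: [179.9, -0.1, -8.9]
force: [-0.1, -1.8, 3.3]
grip_width: 0.0617
grasp_force: 30.0
```

Request:
{"api": "arm_command", "payload": {
  "series": "0 0 -10 0 255;0 0 -35 0 255;0 0 -40 0 255;0 0 -40 0 255;0 0 -15 0 255;-2.8 -36.1 0 0 255;-2.8 -36.1 0 0 255;-2.8 -36.1 0 0 255;-2.8 -36.1 0 0 255;-2.8 -36.1 0 0 255;-2.8 -36.1 0 0 255;-2.8 -36.1 0 0 255;-2.8 -36.1 0 0 255;-2.8 -36.1 0 0 255;-2.8 -36.1 0 0 255;-2.8 -36.1 0 0 255;-2.8 -36.1 0 0 255;0 0 0 0 255"
}}

```text
time_s: 27.68
tool_pos: [0.4661, 0.31, 0.1607]
tool_rot: [-179.5, 0.2, -8.3]
force: [-1.0, 1.2, -4.3]
grip_width: 0.0618
grasp_force: 30.0
```

Request:
{"api": "arm_command", "payload": {
  "series": "0 0 0 -0.101 255;0 0 0 -0.101 255;0 0 0 -0.101 255;0 0 0 -0.101 255;0 0 0 -0.1 255;0 0 0 0 255;0 0 0 0 255"
}}

```text
time_s: 28.27
tool_pos: [0.4692, 0.2998, 0.1602]
tool_rot: [180.0, 0.1, 19.8]
force: [0.6, 0.3, -5.4]
grip_width: 0.0616
grasp_force: 30.0
```

```bash
python3 - <<'E'
from h import *
im,c=shot("wrist");cv2.imwrite("pics/w6.png",im)
for b in blobs(mask(im,(25,120,100),(34,255,255)),400):print("tray",np.round(cv2.minAreaRect(b)[0]),*rect(cast(b,c,.016)))
go(.501,.443,.0254,20.1)
o=telemetry.get_obs();print(o["tool_pos"].tolist(),o["tool_rot"].tolist())
E
```

```text
tray [166. 118.] [0.503  0.4394] 19.7 [0.1917 0.0988]
tray [104. 127.] [0.4852 0.4808] 20.3 [0.1992 0.0302]
now [0.4694 0.2999 0.1603] [1.7997e+02 6.0000e-02 1.9810e+01] dtool mm [  78.4 -124.   134.8] turn rad -0.005 n 1
[0.46935273185003057, 0.29987516820725285, 0.16033439224969692] [179.97290164268892, 0.06125719600888781, 19.811539107217293]
```

View pics/w6.png

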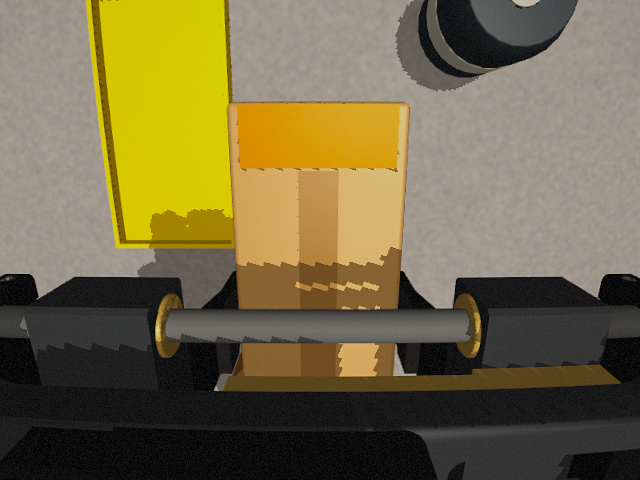

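```bash
python3 - <<'E'
from h import *
o=dict(tool_pos=[0.46935,0.29988,0.16033],tool_rot=[179.973,.0613,19.81]);c=cam("wrist",o)
P=cast([(117,248),(88,0),(235,247)],c,.016);print(P.round(4))
a=np.arctan2(*(P[1]-P[0])[[1,0]]);print(np.degrees(a))
for a in(a,np.radians(20.1)):print(P[0][:2]+.104*np.array([np.cos(a),np.sin(a)])+.054*np.array([np.sin(a),-np.cos(a)]))
E
```

```text
[[0.3865 0.4592 0.016 ]
 [0.5749 0.5261 0.016 ]
 [0.4235 0.3599 0.016 ]]
19.529392605805096
[0.50253378 0.44309856]
[0.50268863 0.44425526]
```

Request:
{"api": "arm_command", "payload": {
  "series": "19.9 -31.1 0 0 255;19.9 -31.1 0 0 255;19.9 -31.1 0 0 255;19.9 -31.1 0 0 255;0 0 35 0 255;0 0 35 0 255;0 0 30 0 255;0 0 15 0 255;0 0 8 0 255;0 0 4 0 255;0 0 2 0 255;0 0 1.5 0 255;0 0 0 0 255;0 0 0 0 255"
}}

```text
time_s: 29.48
tool_pos: [0.5027, 0.4452, 0.0316]
tool_rot: [-180.0, -0.1, 20.0]
force: [-0.3, -0.1, -4.7]
grip_width: 0.0619
grasp_force: 30.0
```

Request:
{"api": "arm_command", "payload": {
  "series": "0 1 2 0 255;0 0 2 0 255;0 0 1.5 0 255;0 0 1 0 255;0 0 0 0 255;0 0 0 0 255"
}}

```text
time_s: 29.98
tool_pos: [0.5027, 0.4436, 0.0255]
tool_rot: [179.9, -0.0, 20.0]
force: [-2.4, -3.2, 5.7]
grip_width: 0.0618
grasp_force: 30.0
```

Contact on the tray floor. Next: release, lift and back away.

Request:
{"api": "arm_command", "payload": {
  "series": "0 0 0 0 0;0 0 0 0 0;0 0 0 0 0;0 0 0 0 0;0 0 -10 0 0;0 0 -30 0 0;0 0 -40 0 0;0 0 -40 0 0;0 0 -40 0 0;0 0 -40 0 0;-10 35 0 0 0;-10 35 0 0 0;-10 35 0 0 0;-10 35 0 0 0;0 0 0 0 0;0 0 0 0 0;0 0 0 0 0"
}}

```text
time_s: 31.4
tool_pos: [0.5125, 0.2989, 0.2243]
tool_rot: [-180.0, -0.1, 20.0]
force: [-0.9, -0.4, -0.5]
grip_width: 0.0866
grasp_force: 0.0
```

```bash
python3 - <<'E'
from h import *
t,ct=shot("top");s,_=shot("side")
for n,lo,hi,z in(("blue",(105,120,80),(130,255,255),.098),("red",(0,150,100),(6,255,255),.138),("green",(45,120,60),(80,255,255),.053),("or",(8,100,100),(22,255,255),.059)):
  for b in blobs(mask(t,lo,hi),20):
    p=cv2.minAreaRect(b)[0]
    if 110<p[0]<350 and 130<p[1]<290 and not(p[0]>200 and p[1]>210): print("top",n,np.round(p),*rect(cast(b,ct,z)))
cv2.imwrite("pics/fin.png",cv2.resize(np.hstack([t[120:300,90:450],s[150:430,150:450][:180*2][:280] if 0 else cv2.resize(s[170:430,130:450],(360,180+0))]),(800,200)))
E
```

```text
top blue [328. 176.] [ 0.637  -0.0143] 89.0 [0.0434 0.0158]
top red [328. 152.] [ 0.688  -0.0173] -1.1 [0.0418 0.0326]
top green [328. 186.] [ 0.6222 -0.0159] 88.9 [0.0473 0.0108]
top or [159. 251.] [0.4589 0.4278] 19.6 [0.0787 0.0619]
top or [170. 262.] [0.4268 0.3965] -70.3 [0.0875 0.05  ]
```

View pics/fin.png

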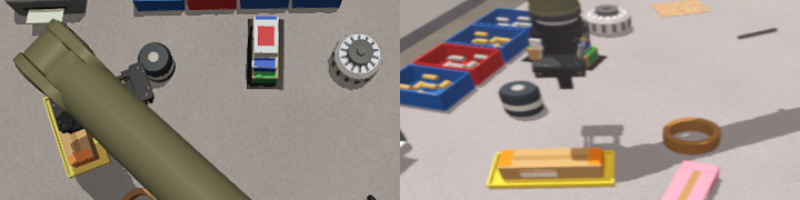

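The final picture shows the orange carton flat inside the yellow tray (side crop, about (550,165)). Green, blue and red are stacked on the mat (top crop, about (265,50)), and the bystanders are in place.

```bash
python3 -c "
from cell import env
print(env.sign_off())"
```

```text
the job is handed in; nothing more can be done
None
```

The job is handed in after about 31 s of robot time: orange lies flat in the tray, green, blue and red are stacked in that order on the mat, and everything is released with the bystanders untouched; the hand-in reported no verdict.

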